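# Index the marking turret to the blue blank

### The job

Push the yellow tabs of the indexing turret with the fingertips to step its disc round, until the blue blank stands squarely in front of the marking head, in line with the red pointer, and leave it there. Only push the tabs, from one side at a time: do not pinch them, do not push the disc itself, do not touch or lift any of the blanks, and leave everything else on the bench where it is.

Things in the scene. Friction and masses are not known exactly. Their poses are not given: they have to be found in the camera images.
- turret: Fixed turret base under the disc: round foot of radius 85 mm, 10 mm high, with a black housing of radius 66 mm on it. Origin: on the turning axis at bench height (z = 0), z up. Its x axis points roughly (within 20 degrees) to the marking head.
- head: Fixed marking head on a foot bar, standing beside the disc on its far side from the robot. Origin: on the disc's turning axis at bench height; x axis points from there to the head. The head is a silver/red box 75 mm wide with a black lens, 127 to 240 mm from the axis, 112 mm high; its red pointer bar (10 mm wide, underside 112 mm up) reaches in to 90 mm from the axis.
- platter (a joint): Angle of the disc on the turret, rad, 0 at the start, growing counter-clockwise seen from above; turns either way, at least a full turn. A brake (friction) holds it wherever it is left, without coasting: about 1.5 N at a tab moves it.
- deck: Grey turning disc, radius 80 mm, top face 46 mm above the bench. Origin on the axis at bench height; x axis turns with it (the turret's x when the joint is 0). Six black square nests (31 mm inside, walls 3 mm thick, 8 mm high), centres 55 mm from the axis at 0, 60, .. 300 degrees. At the start the nest at 0, nearest the head, is empty; the others hold a blank each, in any order.
- tab_ccw_faces: Counter-clockwise halves of the six yellow tabs (rigid with the disc; origin and axes as deck). Each tab is an upright radial plate at the rim, 12 mm thick in all, from 77 to 119 mm from the axis and 36 to 86 mm above the bench, at 30, 90, 150, 210, 270, 330 degrees from the deck's x axis, half-way between nests. Pushing these faces turns the disc clockwise.
- tab_cw_faces: The clockwise-side halves of the same six yellow tabs, each 6 mm thick; origin and axes as tab_ccw_faces. Pushing on these faces turns the disc counter-clockwise.
- mark_point (a point): The marking place in front of the head's lens: 55 mm from the turning axis along the head's x axis, under the line of the red pointer, 61 mm above the bench: where the centre of a blank comes when it is in line.
- blue_center (a point): Centre (half-way up) of the blue anodised blank, a loose upright aluminium cylinder 28 mm across and 30 mm tall, standing in one of the nests (foot 46 mm, top 76 mm above the bench). z axis up.
- blank_blue: The same blue blank; origin at the centre of its underside.
- red_center (a point): Centre (half-way up) of the red anodised blank, a loose upright aluminium cylinder 28 mm across and 30 mm tall, standing in one of the nests (foot 46 mm, top 76 mm above the bench). z axis up.
- blank_red: The same red blank; origin at the centre of its underside.
- green_center (a point): Centre (half-way up) of the green anodised blank, a loose upright aluminium cylinder 28 mm across and 30 mm tall, standing in one of the nests (foot 46 mm, top 76 mm above the bench). z axis up.
- blank_green: The same green blank; origin at the centre of its underside.
- gold_center (a point): Centre (half-way up) of the gold-coloured blank, a loose upright aluminium cylinder 28 mm across and 30 mm tall, standing in one of the nests (foot 46 mm, top 76 mm above the bench). z axis up.
- blank_gold: The same gold blank; origin at the centre of its underside.
- black_center (a point): Centre (half-way up) of the black anodised blank, a loose upright aluminium cylinder 28 mm across and 30 mm tall, standing in one of the nests (foot 46 mm, top 76 mm above the bench). z axis up.
- blank_black: The same black blank; origin at the centre of its underside.
- cleaner: Bystander: bottle with a blue cap, 64 mm across, 170 mm tall, to the robot's left; origin at the underside.
- collar: Bystander: steel ring 56 mm across, 20 mm high, to the left; origin at the underside.
- parts_cup: Bystander: aluminium cup 76 mm across, 60 mm tall, to the right; origin at the underside.
- driver: Bystander: screwdriver lying on the bench to the right; origin near its middle.

How it is judged:
By the outcome, as a careful person would: the job done as asked, in the order asked, and still so for the second after the job is handed in, with the robot touching nothing.
It also fails if it takes over 64 s, if anything falls off the work surface, if the arm or the gripper's body presses on something with over 40 N, if the wrist force passes 120 N, or if a joint passes its speed limit or range.

### The arm

A 6-joint arm with a two-finger parallel gripper is mounted at the origin on the work surface. World frame = base frame: x ahead of the robot, y to its left, z up, the work surface at z = 0. Lengths are in m, angles in rad, forces in N, time in s.
With the tool pointing down it reaches from about 0.3 to 0.775 m from the base axis. Payload 14.6 kg.
Tool frame: the origin (TCP) lies on the mounting face of the last link; the fingertips stand 199 mm ahead of it and the grasp point (between the pads) lies 180 mm ahead of it; z points along the fingers, y is the direction in which the jaws open and shut (so a half turn about z gives the same grasp; the last joint's range is limited). The gripper opens to 94 mm and grips with 3 to 60 N. Pads are 16 mm wide; open, the fingers measure 119 mm over their backs; the gripper's body (75 mm by 177 mm) begins 78 mm behind the grasp point.
Start: joints at [1.266, 0.3, 1.521, -0, 1.321, -0.067], TCP at [0.13, 0.535, 0.405] pointing down, gripper open.
Joint ranges: [-3.03, 3.03], [-0.79, 2.21], [0.23, 2.52], [-1.04, 4.18], [0, 3.07], [-2.55, 2.55]. Speed limits (rad/s): [2.22, 2.22, 2.57, 3.14, 3.14, 3.14].

### API

Orientations are given as [roll, pitch, yaw] about the fixed x, y, z axes, in that order (R = Rz(yaw) Ry(pitch) Rx(roll)).
In Python, from station import sensors, vision, job gives the robot as it stands. The module is installed in compiled form; this text tells all that it offers.
- The arm moves only by the tool arm_command, never from a script. Its argument "plan" is one flat list of numbers, 5 for each row, row after row: the closure, from -1 (fully open) to 1 (shut), so that 0 is half open, then the shift along the world's x, y, z scaled (see below), then the turn about the world's z scaled (see below). A call has 1 to 20 rows; each row is the pose to reach, as a shift and turn from the pose commanded when the call began; what a row does not reach only later rows make up. The controller multiplies each number of a shift by 400 mm and each number of a turn by 120 degrees. A row lasts 1/10 s, in which the tool goes at most 50 mm and 8.59 degrees, less where a joint would pass 70% of its speed; a pose out of reach is approached as far as the arm can. A call with a number of a shift or a turn outside -1 to 1 is refused whole. A call with a gripper value outside its range is refused whole. The fingers move at their own pace and stop on an object; "newtons" is the grip in N (left out, the last holds). Time passes only in rows, so rows that repeat a pose let the fingers close. It gives the time, the measured TCP pose, the force and the opening at its end, in the units of the state.
- sensors.get_obs(): the state, without advancing time (a new reading comes with each control period).
- vision.camera(name): name is "scene" or "top"; returns the picture (420x560x3 uint8, blue, green, red); there is no depth.
- vision.camera_params(name): a dict with "intrinsics" (3x3 intrinsics, pixels), "rvec" (rotation vector, rad) and "tvec" (3), from world to camera coordinates, as OpenCV has them. Camera axes: x right, y down, z forward; pixel columns grow to the right and rows downward; lengths in m; the calibration is good to about 2 mm. A picture is of the moment at which its call begins. camera_params takes no time and is no camera call.
- job.hand_in(): hands the job in, once; it reports no verdict.
Trained networks look in the newest picture that a camera, given by its name, has taken for a name from the list of things; names that differ only in an ending like _2 or _b are one class to them, and where a whole thing is asked for, a point or a joint stands for the part that bears it (a point fixed in the world has none). Each returns a list of dicts, best first, with "confidence" (0 to 1); they miss things now and then, are a little off and sometimes report something else, mostly with a low value. They report only what shows in the picture. A call takes as long as a camera call.
- vision.search_frame(name, camera): "at" ([row, column] in pixels, amid what is visible of it).
- vision.silhouettes(name, camera): "mask" (420x560 bool, what is visible of it) and "at" ([row, column] in pixels, amid what is visible of it).
- vision.pinpoint(name, camera): "at" ([row, column] in pixels: a listed point, or the origin of a listed thing).
The state is a dict: "time_s": time; "qpos": joint angles; "joint_vel": joint speeds; "tau": joint torques, N m; "ee_pos": TCP position; "eef_rot": TCP orientation; "force": force on the tool from outside, world axes, zero at the start; "moment": the same for the moment, N m; "grip_width": finger opening in m.
Only numpy, scipy, OpenCV 4.12 (cv2) and the standard library are available. Lean on these libraries where they do the work, as an engineer would, in place of code of your own. Each camera call takes 0.05 s, during which the arm holds its last target.

## Working session

There is one attempt and no reset: what is moved stays moved. The work goes in short steps, Python scripts to look and compute and a tool call to move; the robot and the scene stay as the last step left them, time stands still between calls to the robot, and variables do not carry over. Pictures are saved under pics/ and viewed, and the job is handed in when it is done.

Besides the shell and the picture viewer there is one more tool, called as name(argument=value, ...) on one line, values as JSON. arm_command: Moves the arm, as the interface text tells. Its arguments: {"type":"object","properties":{"plan":{"type":"array"},"newtons":{"type":"number"}},"required":["plan"]}

```bash
mkdir -p pics; cat > h.py <<'E'
import numpy as np,cv2
from station import sensors,vision,job
def P(c):
    p=vision.camera_params(c);R=cv2.Rodrigues(np.array(p["rvec"],float))[0];return np.array(p["intrinsics"],float),R,np.array(p["tvec"],float).ravel()
def back(at,c,z):
    K,R,t=P(c);d=R.T@np.linalg.inv(K)@np.array([at[1],at[0],1.]);o=-R.T@t
    return o+d*(z-o[2])/d[2]
def proj(X,c):
    K,R,t=P(c);x=K@(R@np.array(X,float)+t);return x[[1,0]]/x[2]
E
python3 - <<'E'
from h import *
for c in("scene","top"):
    im=vision.camera(c);cv2.imwrite(f"pics/{c}0.png",im);K,R,t=P(c);print(c,-R.T@t,K[0,0])
o=sensors.get_obs();print(o["time_s"],o["ee_pos"],o["eef_rot"],o["grip_width"])
for n,z in(("turret",0),("deck",0),("head",0),("mark_point",.061),("blue_center",.061),("red_center",.061),("green_center",.061),("gold_center",.061),("black_center",.061)):
  for c in("top","scene"):
    for r in vision.pinpoint(n,c)[:2]: print(n,c,np.round(r["at"],1),round(r["confidence"],2),np.round(back(r["at"],c,z),4))
E
```

```text
scene [ 1.02268134 -0.77871812  0.67174259] 428.7482855725014
top [0.50940243 0.01670876 1.34794626] 401.8346565046421
0.1 [0.12955721 0.53449564 0.40413916] [-3.14054970e+00 -6.15313029e-05  2.90377234e+00] 0.09389505600756129
turret top [209.5 272.6] 0.68 [0.5755 0.045  0.    ]
turret scene [222.7 284.7] 0.73 [0.5868 0.0478 0.    ]
deck top [204.2 273.4] 0.65 [0.5933 0.0422 0.    ]
deck scene [223.1 282.6] 0.67 [0.5828 0.0433 0.    ]
mark_point top [194.5 265.4] 0.69 [0.621  0.0664 0.061 ]
blue_center top [192.2 285.1] 0.72 [0.6278 0.0031 0.061 ]
blue_center top [212.7 287.7] 0.52 [ 0.5617 -0.0046  0.061 ]
blue_center scene [212.6 266. ] 0.67 [ 0.5648 -0.013   0.061 ]
red_center top [184.9 415.1] 0.62 [ 0.6472 -0.4158  0.061 ]
red_center top [200.2 253. ] 0.41 [0.603  0.1064 0.061 ]
red_center scene [196.9 299.6] 0.45 [0.604  0.0963 0.061 ]
green_center top [191.3 285.9] 0.4 [6.306e-01 5.000e-04 6.100e-02]
green_center scene [215.2 289.1] 0.5 [0.6204 0.0065 0.061 ]
gold_center top [217.  258.9] 0.47 [0.5489 0.0878 0.061 ]
gold_center top [217.4 260.2] 0.46 [0.5476 0.0837 0.061 ]
gold_center scene [197.4 299.3] 0.59 [0.6045 0.0936 0.061 ]
gold_center scene [196.2 278.4] 0.43 [0.5536 0.0705 0.061 ]
black_center top [220.7 274.2] 0.61 [0.5365 0.0389 0.061 ]
black_center scene [200.3 266.9] 0.54 [0.5375 0.0375 0.061 ]
```

View pics/top0.png

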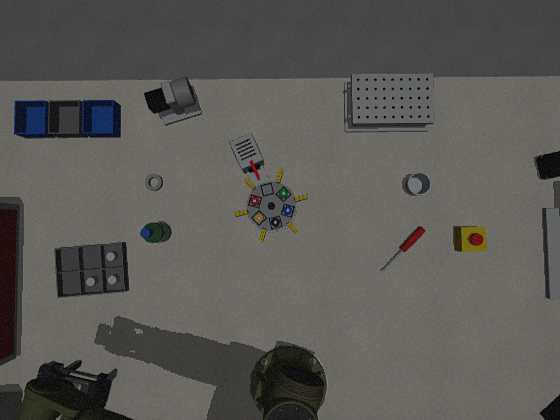

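View pics/scene0.png

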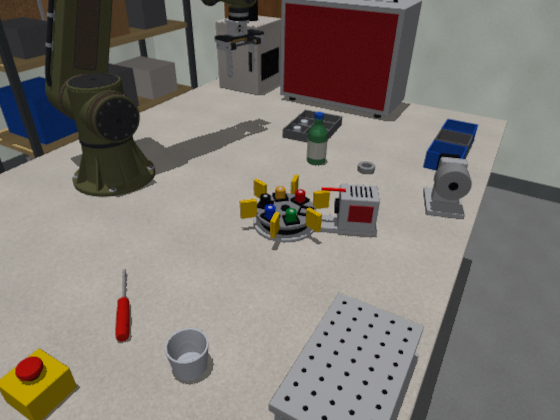

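The top view shows the disc centre at about (206,271), blue at (211,288) and the head's red pointer at (170,255). I'll zoom in and fit the geometry.

```bash
python3 - <<'E'
from h import *
im=cv2.imread("pics/top0.png");c=im[120:255,215:330]
a=cv2.resize(c,None,fx=5,fy=5,interpolation=cv2.INTER_CUBIC)[:600]
cv2.imwrite("pics/topz.png",cv2.resize(c,(510,599),interpolation=cv2.INTER_CUBIC))
s=cv2.imread("pics/scene0.png")[165:245,230:390];cv2.imwrite("pics/scz.png",cv2.resize(s,(800,400),interpolation=cv2.INTER_CUBIC))
h=cv2.cvtColor(im,cv2.COLOR_BGR2HSV);H,S,V=h[...,0].astype(int),h[...,1],h[...,2]
def cc(m,c,z,img,lab,roi):
    mm=np.zeros(m.shape,np.uint8);r=roi;mm[r[0]:r[1],r[2]:r[3]]=m[r[0]:r[1],r[2]:r[3]]
    n,l,st,ce=cv2.connectedComponentsWithStats(mm)
    for i in range(1,n):
        if st[i,4]>8: print(lab,c,st[i,4],np.round(ce[i][::-1],1),np.round(back(ce[i][::-1],c,z),4))
for c,img,roi in(("top",im,(125,250,220,325)),("scene",cv2.imread("pics/scene0.png"),(160,250,230,390))):
    h=cv2.cvtColor(img,cv2.COLOR_BGR2HSV);H,S,V=h[...,0].astype(int),h[...,1],h[...,2]
    sat=(S>120)&(V>60)
    cc(sat&(H>22)&(H<35)&(S>180),c,.08,img,"yellow",roi)
    cc(sat&(H>105)&(H<130),c,.076 if c=="top" else .061,img,"blue",roi)
    cc(sat&((H<8)|(H>172)),c,.117,img,"red@.117",roi)
    cc(sat&((H<8)|(H>172)),c,.076 if c=="top" else .061,img,"red@.076",roi)
    cc(sat&(H>45)&(H<85),c,.076 if c=="top" else .061,img,"green",roi)
E
```

```text
yellow top 46 [175.4 279. ] [0.6796 0.0219 0.08  ]
yellow top 45 [183.1 249.2] [0.656  0.1167 0.08  ]
yellow top 44 [197.5 300.6] [ 0.6086 -0.0456  0.08  ]
yellow top 45 [212.8 240.6] [0.5623 0.1444 0.08  ]
yellow top 45 [227.2 292.2] [ 0.5151 -0.018   0.08  ]
yellow top 47 [234.6 262.3] [0.4928 0.0766 0.08  ]
blue top 50 [209.9 287.4] [ 0.5699 -0.0035  0.076 ]
red@.117 top 66 [168.8 254.2] [0.6958 0.0981 0.117 ]
red@.117 top 47 [200.5 254.1] [0.5979 0.0989 0.117 ]
red@.076 top 66 [168.8 254.2] [0.702  0.1008 0.076 ]
red@.076 top 47 [200.5 254.1] [0.6008 0.1017 0.076 ]
green top 41 [193.3 283.3] [0.6228 0.009  0.076 ]
yellow scene 89 [183.5 294.4] [0.5738 0.1228 0.08  ]
yellow scene 157 [187.7 259.5] [0.5038 0.0556 0.08  ]
yellow scene 245 [198.9 321.1] [0.669  0.0885 0.08  ]
yellow scene 276 [208.  248.4] [ 0.5311 -0.0417  0.08  ]
yellow scene 286 [219.3 313. ] [ 0.6903 -0.004   0.08  ]
yellow scene 179 [224.7 274.2] [ 0.6213 -0.0701  0.08  ]
blue scene 116 [210.7 269.2] [ 0.5673 -0.0013  0.061 ]
red@.117 scene 69 [189.1 334.2] [0.7003 0.0927 0.117 ]
red@.117 scene 105 [195.9 299.7] [0.6404 0.0203 0.117 ]
red@.117 scene 377 [213.8 360.2] [0.7948 0.0223 0.117 ]
red@.076 scene 69 [189.1 334.2] [0.6677 0.1806 0.061 ]
red@.076 scene 105 [195.9 299.7] [0.6018 0.1009 0.061 ]
red@.076 scene 377 [213.8 360.2] [0.7718 0.1031 0.061 ]
green scene 22 [161.6 314.8] [0.5522 0.3    0.061 ]
green scene 67 [212.7 290.6] [0.6185 0.018  0.061 ]
```

View pics/topz.png

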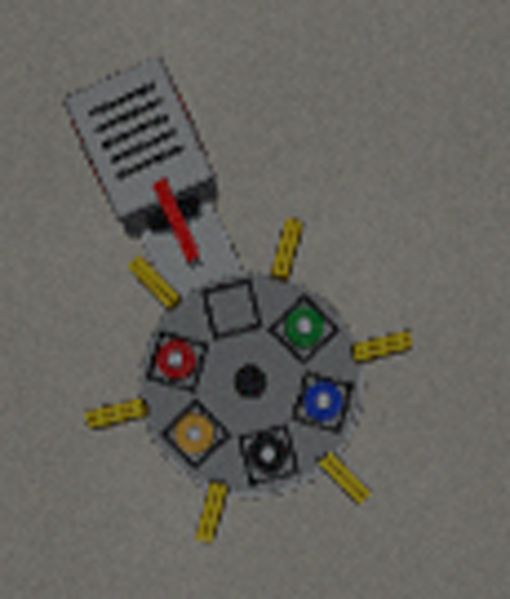

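View pics/scz.png

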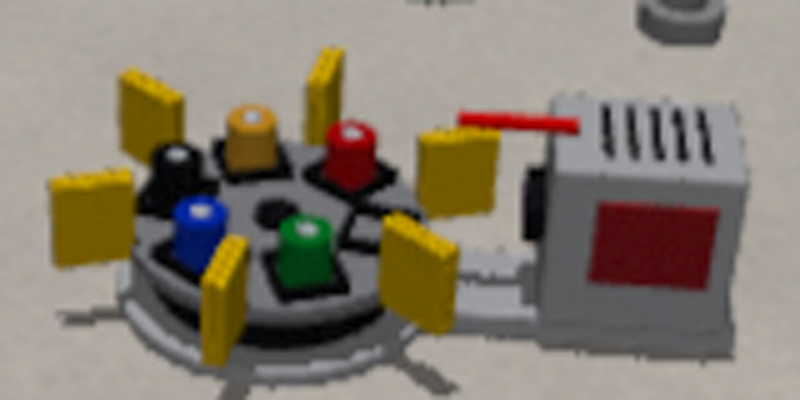

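arm_command(plan=[1,0.69,-1,0,-0.9,1,0.69,-1,0,-0.9,1,0.69,-1,0,-0.9,1,0.69,-1,0,-0.9,1,0.69,-1,0,-0.9,1,0.69,-1,0,-0.9,1,0.69,-1,0,-0.9,1,0.69,-1,0,-0.9,1,0.69,-1,0,-0.9,1,0.69,-1,0,-0.9,1,0.69,-1,0,-0.9,1,0.69,-1,0,-0.9,1,0.69,-1,0,-0.9,1,0.69,-1,0,-0.9,1,0.69,-1,0,-0.9,1,0.69,-1,0,-0.9], newtons=20)

```text
time_s: 2.6
ee_pos: [0.4055, 0.1346, 0.4047]
eef_rot: [3.142, -0.0, 1.021]
force: [-0.6, 0.6, 1.0]
grip_width: 0.0005
```

```bash
cat > fit.py <<'E'
from h import *
from scipy.optimize import least_squares
import sys
# head/axis fit from initial top+scene images: tabs centroid + pointer
def yel(img,c,roi):
    h=cv2.cvtColor(img,cv2.COLOR_BGR2HSV);H,S,V=h[...,0].astype(int),h[...,1],h[...,2]
    m=(S>150)&(V>60)&(H>20)&(H<35);return m
E
python3 - <<'E'
from h import *
o=sensors.get_obs();print(o["time_s"],o["ee_pos"],np.degrees(o["eef_rot"]),o["grip_width"],o["force"])
# pointer line: subpixel PCA in both images
for c,roi in(("top",(150,185,240,270)),("scene",(180,197,318,350))):
    img=cv2.imread(f"pics/{c}0.png");h=cv2.cvtColor(img,cv2.COLOR_BGR2HSV);H,S,V=h[...,0].astype(int),h[...,1],h[...,2]
    m=(S>120)&(V>60)&((H<8)|(H>172));z=np.zeros_like(m);z[roi[0]:roi[1],roi[2]:roi[3]]=1;m&=z
    pts=np.argwhere(m);w=np.array([back(p,c,.117 if c=="top" else .117) for p in pts])[:,:2]
    mu=w.mean(0);u=np.linalg.svd(w-mu)[2][0];u*=np.sign(u[0]);print(c,len(w),mu,np.degrees(np.arctan2(u[1],u[0])),((w-mu)@u).min(),((w-mu)@u).max())
    for ax in((.5857,.0493),):
        d=mu-ax;print("dir from axis",np.degrees(np.arctan2(d[1],d[0])),np.hypot(*d))
E
```

```text
2.6 [0.40551712 0.13457892 0.40469101] [ 1.79996238e+02 -3.86021038e-03  5.85073182e+01] 0.0005126715965199381 [-0.57291506  0.57396456  0.96194364]
top 66 [0.69577385 0.0981178 ] 22.979652605762425 -0.030702306533213514 0.029177452719462687
dir from axis 23.91730553610646 0.1204135808917217
scene 69 [0.70025475 0.0926762 ] 21.98291848383422 -0.030701802409435985 0.02664780429655767
dir from axis 20.73918945928316 0.12249197553510104
```

```bash
cat > fit.py <<'E'
from h import *
from scipy.optimize import least_squares
def box(r0,r1,w,z0,z1,ax,a):
    u=np.array([np.cos(a),np.sin(a)]);v=np.array([-u[1],u[0]])
    return [np.r_[ax+r*u+s*v,z] for r in(r0,r1) for s in(-w,w) for z in(z0,z1)]
def cen(pts,c):   # area centroid of hull of projection
    K,R,t=P(c);X=(np.array(pts)@R.T+t)@K.T;q=(X[:,:2]/X[:,2:]).astype(np.float32)
    m=cv2.moments(cv2.convexHull(q));return np.array([m["m10"],m["m01"]])/m["m00"]
def masks(img):
    h=cv2.cvtColor(img,cv2.COLOR_BGR2HSV);H,S,V=h[...,0].astype(int),h[...,1],h[...,2]
    return ((S>130)&(V>50)&(H>20)&(H<35)),((S>110)&(V>50)&((H<8)|(H>172))),((S>120)&(V>50)&(H>105)&(H<130))
ROI={"top":(125,250,220,325),"scene":(160,260,230,352)}
def comps(m,c):
    r=ROI[c];mm=np.zeros(m.shape,np.uint8);mm[r[0]:r[1],r[2]:r[3]]=m[r[0]:r[1],r[2]:r[3]]
    n,l,st,ce=cv2.connectedComponentsWithStats(mm,connectivity=8);return [(st[i,4],ce[i]) for i in range(1,n) if st[i,4]>20]
def fit(imgs,cams=("top","scene"),a0=13.75,ax0=(.5857,.0493)):
    D=[]
    for c in cams:
        y,r,b=masks(imgs[c])
        for A,ce in comps(y,c):
            pr=[cen(box(.077,.119,.006,.036,.086,np.array(ax0),np.radians(a0+30+60*k)),c) for k in range(6)]
            d=[np.hypot(*(p-ce)) for p in pr];k=int(np.argmin(d))
            if min(d)<6: D.append((c,"t",k,ce))
    def res(p,full=False):
        ax=p[:2];sh={"top":p[3:5],"scene":p[5:7]};e=[]
        for c,_,k,ce in D: e.append(cen(box(.077,.119,.006,.036,.086,ax,p[2]+np.radians(30+60*k)),c)+sh[c]-ce)
        e.append(p[3:7]/1.0);return np.concatenate(e)
    s=least_squares(res,np.r_[ax0,np.radians(a0),0,0,0,0],loss="soft_l1")
    return s.x,res(s.x),D
E
python3 - <<'E'
from fit import *
imgs={c:cv2.imread(f"pics/{c}0.png") for c in("top","scene")}
for cams in(("top",),("scene",),("top","scene")):
    p,e,D=fit(imgs,cams);print(cams,len(D),np.round(p[:2],4),"deck",np.degrees(p[2]),"sh",np.round(p[3:],2),"rms",np.sqrt(np.mean(e**2)))
ax=p[:2];sh={"top":p[3:5],"scene":p[5:7]}
# pointer: fit angle per camera, with hull of pointer r .09...~.15
for c in("top","scene"):
    y,r,b=masks(imgs[c]);
    for A,ce in comps(r,c):
        for a in (0,): print(c,A,np.round(ce,1))
        if (c=="top" and ce[1]<185) or(c=="scene" and ce[0]>318):
            def f(q): return cen(box(.09,q[1],.005,.112,.12,ax,q[0]),c)+sh[c]-ce
            s=least_squares(f,[.4,.15],x_scale=[.1,.1]);print("pointer",c,np.degrees(s.x[0]),s.x[1],s.fun)
o=vision.camera("scene");cv2.imwrite("pics/scene1.png",o)
E
```

```text
('top',) 6 [0.586  0.0497] deck 13.744865518551352 sh [-0.   -0.26  0.    0.  ] rms 0.2067924285614277
('scene',) 6 [0.586  0.0488] deck 13.68103902107774 sh [ 0.    0.   -0.2  -0.25] rms 0.43796353041154645
('top', 'scene') 12 [0.5858 0.0496] deck 13.740495617352812 sh [-0.04 -0.33 -0.21 -0.14] rms 0.36807184806924553
top 71 [254.3 168.9]
pointer top 23.11281167845561 0.14501939845145514 [0.64400533 0.23232607]
top 49 [254.2 200.3]
scene 73 [334. 189.]
pointer scene 22.918311805232932 0.15 [-0.78174508 -0.76232813]
scene 110 [299.6 195.9]
scene 52 [349.9 213.7]
pointer scene 22.918311805232932 0.15 [-16.69375772 -25.52049462]
```

```bash
python3 - <<'E'
s=open('fit.py').read()
s=s.replace('''q=(X[:,:2]/X[:,2:]).astype(np.float32)
    m=cv2.moments(cv2.convexHull(q));return np.array([m["m10"],m["m01"]])/m["m00"]''','''q=X[:,:2]/X[:,2:]
    h=q[cv2.convexHull(q.astype(np.float32),returnPoints=False).ravel()];n=np.roll(h,-1,0)
    cr=h[:,0]*n[:,1]-n[:,0]*h[:,1];return ((h+n)*cr[:,None]).sum(0)/(3*cr.sum())''')
open('fit.py','w').write(s)
E
cat > t.py <<'E'
from fit import *
imgs={c:cv2.imread(f"pics/{c}0.png") for c in("top","scene")}
for cams in(("top",),("scene",),("top","scene")):
    p,e,D=fit(imgs,cams);print(cams,len(D),np.round(p[:2],4),"deck",np.degrees(p[2]),"sh",np.round(p[3:],2),"rms",np.sqrt(np.mean(e**2)))
ax=p[:2];sh={"top":p[3:5],"scene":p[5:7]}
for c in("top","scene"):
    y,r,b=masks(imgs[c])
    for A,ce in comps(r,c):
        if (c=="top" and ce[1]<185) or(c=="scene" and 318<ce[0]<345):
            def f(q): return cen(box(.09,q[1],.005,.112,.122,ax,q[0]),c)+sh[c]-ce
            s=least_squares(f,[.4,.15],x_scale=[.1,.01]);print("pointer",c,np.degrees(s.x[0]),s.x[1],s.fun)
    for a in(20,22,24,26):
        print(c,a,np.round(cen(box(.09,.155,.005,.112,.122,ax,np.radians(a)),c)+sh[c],2))
E
python3 t.py
```

```text
('top',) 6 [0.5868 0.0497] deck 13.647549606990836 sh [ 0.   -0.01  0.    0.  ] rms 0.19440155460521377
('scene',) 6 [0.5856 0.0489] deck 13.457400197499735 sh [-0.   -0.   -0.02 -0.25] rms 0.4216765515759557
('top', 'scene') 12 [0.586  0.0493] deck 13.545124816225385 sh [-0.13 -0.22 -0.2  -0.23] rms 0.35879790081824237
pointer top 23.86393215001469 0.1477553224975149 [-1.17665877e-11 -8.27071744e-12]
top 20 [256.32 166.85]
top 22 [255.03 167.36]
top 24 [253.76 167.9 ]
top 26 [252.5 168.5]
pointer scene 20.501950542325293 0.15377866081877836 [8.46966941e-12 4.20641300e-12]
scene 20 [334.19 189.22]
scene 22 [334.29 188.34]
scene 24 [334.29 187.46]
scene 26 [334.22 186.59]
```

View pics/scene1.png

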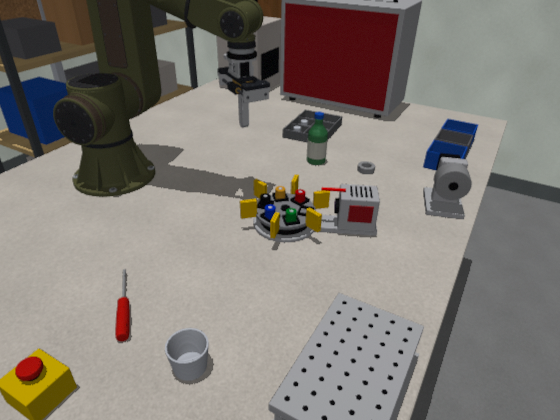

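```bash
cat > hd.py <<'E'
from fit import *
imgs={c:cv2.imread(f"pics/{c}0.png") for c in("top","scene")}
p,e,D=fit(imgs);ax=p[:2];sh={"top":p[3:5],"scene":p[5:7]}
vision.camera("top");r=vision.silhouettes("head","top")
if r:
    m=r[0]["mask"];print(r[0]["confidence"],m.sum())
    def hull(pts,c,S=8):
        K,R,t=P(c);X=(np.array(pts)@R.T+t)@K.T;q=X[:,:2]/X[:,2:]+sh[c]
        im=np.zeros((420*S//1,560*S),np.uint8) if 0 else None
        return cv2.convexHull(q.astype(np.float32))
    S=4;M=cv2.resize(m.astype(np.uint8),None,fx=S,fy=S,interpolation=cv2.INTER_NEAREST)
    for a in np.arange(16,32,1.):
        I=np.zeros_like(M);A=np.radians(a)
        for b in (box(.127,.240,.0375,0,.112,ax,A),box(.09,.15,.005,.112,.12,ax,A)):
            h=hull(b,"top");cv2.fillPoly(I,[np.int32(np.round((h+.5)*S-.5))],1)
        # ignore region near foot (r<.127 low)
        print(a,round((I&M).sum()/(I|M).sum(),4),end="; ")
E
python3 hd.py
```

```text
0.8 1055
16.0 0.4195; 17.0 0.4567; 18.0 0.4926; 19.0 0.536; 20.0 0.5709; 21.0 0.6131; 22.0 0.6502; 23.0 0.6848; 24.0 0.7105; 25.0 0.691; 26.0 0.6568; 27.0 0.6148; 28.0 0.5744; 29.0 0.5312; 30.0 0.4907; 31.0 0.45;
```

arm_command(plan=[1,0.21,-0.29,0,-0.34,1,0.21,-0.29,0,-0.34,1,0.21,-0.29,0,-0.34,1,0.21,-0.29,0,-0.34,1,0.21,-0.29,0,-0.34,1,0.21,-0.29,0,-0.34,1,0.21,-0.29,0,-0.34,1,0.21,-0.29,0,-0.34,1,0.21,-0.29,-0.15,-0.34,1,0.21,-0.29,-0.2,-0.34])

```text
time_s: 3.75
ee_pos: [0.489, 0.0188, 0.3227]
eef_rot: [-3.141, 0.001, 0.309]
force: [0.5, 0.3, -0.1]
grip_width: 0.0005
```

```bash
python3 - <<'E'
from h import *
a=vision.camera("scene")[100:260,180:400];b=vision.camera("top")[110:270,190:350]
cv2.imwrite("pics/v2.png",np.hstack([cv2.resize(a,(440,320)),cv2.resize(b,(320,320))]))
print(sensors.get_obs()["ee_pos"],sensors.get_obs()["force"])
E
```

```text
[0.48884701 0.01870754 0.32152288] [ 0.16627209  0.7266881  -0.06948007]
```

View pics/v2.png

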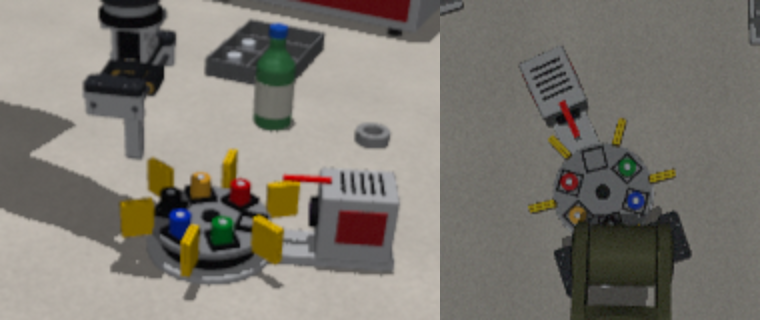

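arm_command(plan=[1,0,0,-0.08,0,1,0,0,-0.15,0,1,0,0,-0.15,0,1,0.01,-0.02,-0.15,0.05,1,0.026,-0.057,-0.15,0.117,1,0.026,-0.057,-0.15,0.117,1,0.026,-0.057,-0.15,0.117])

```text
time_s: 4.55
ee_pos: [0.5002, -0.0042, 0.2663]
eef_rot: [3.14, -0.002, 0.547]
force: [-0.1, 0.0, -0.4]
grip_width: 0.0003
```

```bash
python3 - <<'E'
from h import *
o=sensors.get_obs();e=o["ee_pos"];yaw=np.degrees(o["eef_rot"][2]);c=np.array([.586,.0493])
d=e[:2]-c;th=np.degrees(np.arctan2(d[1],d[0]))%360;print(e,yaw,th,np.hypot(*d),o["force"])
for k in range(1,20):
    t=np.radians(th+6*k);q=(c+.102*np.array([np.cos(t),np.sin(t)])-e[:2])/.4
    print(f"1, {q[0]:.3f}, {q[1]:.3f}, 0, {6*k/120:.2f},",end=" ")
E
```

```text
[ 0.50022169 -0.00415135  0.26630427] 31.355177870911564 211.9284240705693 0.10106910838938166 [-0.09276662  0.01856681 -0.36707992]
1, 0.013, -0.023, 0, 0.05, 1, 0.031, -0.043, 0, 0.10, 1, 0.050, -0.062, 0, 0.15, 1, 0.072, -0.078, 0, 0.20, 1, 0.094, -0.091, 0, 0.25, 1, 0.119, -0.103, 0, 0.30, 1, 0.144, -0.111, 0, 0.35, 1, 0.170, -0.117, 0, 0.40, 1, 0.196, -0.121, 0, 0.45, 1, 0.223, -0.121, 0, 0.50, 1, 0.250, -0.119, 0, 0.55, 1, 0.276, -0.114, 0, 0.60, 1, 0.301, -0.106, 0, 0.65, 1, 0.326, -0.096, 0, 0.70, 1, 0.349, -0.083, 0, 0.75, 1, 0.371, -0.068, 0, 0.80, 1, 0.391, -0.050, 0, 0.85, 1, 0.410, -0.031, 0, 0.90, 1, 0.426, -0.009, 0, 0.95,
```

arm_command(plan=[1,0.013,-0.023,0,0.05,1,0.031,-0.043,0,0.1,1,0.05,-0.062,0,0.15,1,0.072,-0.078,0,0.2,1,0.094,-0.091,0,0.25])

```text
time_s: 5.05
ee_pos: [0.5377, -0.0402, 0.2656]
eef_rot: [-3.142, -0.0, 1.076]
force: [-1.5, 2.2, 1.1]
grip_width: 0.001
```

```bash
python3 - <<'E'
from h import *
a=vision.camera("scene")[100:260,180:400];b=vision.camera("top")[110:270,190:350]
cv2.imwrite("pics/v3.png",np.hstack([cv2.resize(a,(440,320)),cv2.resize(b,(320,320))]))
o=sensors.get_obs();e=o["ee_pos"];yaw=np.degrees(o["eef_rot"][2]);c=np.array([.586,.0493])
d=e[:2]-c;th=np.degrees(np.arctan2(d[1],d[0]))%360;print(e,yaw,th,np.hypot(*d),o["force"])
for k in range(1,15):
    t=np.radians(th+6*k);q=(c+.102*np.array([np.cos(t),np.sin(t)])-e[:2])/.4
    print(f"1, {q[0]:.3f}, {q[1]:.3f}, 0, {6*k/120:.2f},",end=" ")
E
```

```text
[ 0.53804157 -0.04048864  0.26548878] 61.52304167047429 241.89217174488977 0.10179396158830928 [-0.29105775  0.64307779 -0.19012312]
1, 0.024, -0.012, 0, 0.05, 1, 0.049, -0.021, 0, 0.10, 1, 0.075, -0.027, 0, 0.15, 1, 0.102, -0.030, 0, 0.20, 1, 0.128, -0.030, 0, 0.25, 1, 0.155, -0.028, 0, 0.30, 1, 0.181, -0.023, 0, 0.35, 1, 0.207, -0.015, 0, 0.40, 1, 0.231, -0.005, 0, 0.45, 1, 0.255, 0.008, 0, 0.50, 1, 0.277, 0.023, 0, 0.55, 1, 0.297, 0.041, 0, 0.60, 1, 0.315, 0.060, 0, 0.65, 1, 0.331, 0.081, 0, 0.70,
```

View pics/v3.png

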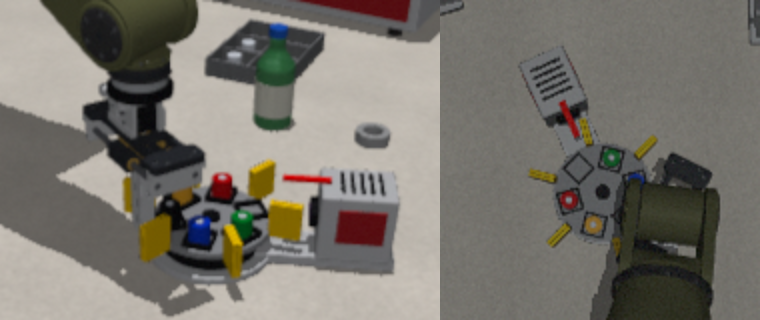

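The disc is turning with the finger as planned, so I'll continue the stroke.

arm_command(plan=[1,0.024,-0.012,0,0.05,1,0.049,-0.021,0,0.1,1,0.075,-0.027,0,0.15,1,0.102,-0.03,0,0.2,1,0.128,-0.03,0,0.25,1,0.155,-0.028,0,0.3,1,0.181,-0.023,0,0.35,1,0.207,-0.015,0,0.4,1,0.231,-0.005,0,0.45,1,0.255,0.008,0,0.5,1,0.277,0.023,0,0.55,1,0.297,0.041,0,0.6,1,0.315,0.06,0,0.65,1,0.331,0.081,0,0.7])

```text
time_s: 6.55
ee_pos: [0.6698, -0.0074, 0.2651]
eef_rot: [-3.141, -0.0, 2.54]
force: [-1.8, -1.7, -0.0]
grip_width: 0.0004
```

```bash
cat > look.py <<'E'
from fit import *
import sys
n=sys.argv[1];a0=float(sys.argv[2])
imgs={c:vision.camera(c) for c in("scene","top")}
for c in imgs: cv2.imwrite(f"pics/{c}{n}.png",imgs[c])
a=imgs["scene"][100:260,180:400];b=imgs["top"][110:270,190:350]
cv2.imwrite(f"pics/v{n}.png",np.hstack([cv2.resize(a,(440,320),interpolation=2),cv2.resize(b,(320,320),interpolation=2)]))
o=sensors.get_obs();e=o["ee_pos"];yaw=np.degrees(o["eef_rot"][2]);c=np.array([.586,.0493])
d=e[:2]-c;th=np.degrees(np.arctan2(d[1],d[0]))%360;print(o["time_s"],e,yaw,th,np.hypot(*d),o["force"])
for cams in(("top",),("scene",),("top","scene")):
    p,e,D=fit(imgs,cams,a0);print(cams,len(D),p[:2],"deck",np.degrees(p[2]),"rms",np.sqrt(np.mean(e**2)),[(q[0][0],q[2]) for q in D])
for c,z in(("top",.076),("scene",.061)):
    for A,ce in comps(masks(imgs[c])[2],c):
        w=back(ce[::-1],c,z)[:2]-[.586,.0493];print("blue",c,A,ce,np.degrees(np.arctan2(w[1],w[0])),np.hypot(*w))
E
python3 look.py 4 127
```

```text
6.65 [ 0.66996878 -0.0067807   0.26510339] 145.50919201212196 326.2620043392434 0.1009742554033721 [ 0.68217345 -0.14688748  0.49618327]
('top',) 2 [0.58641024 0.050339  ] deck 128.02778439372415 rms 0.037321865078867575 [('t', 4), ('t', 5)]
('scene',) 5 [0.58730567 0.04674635] deck 127.53941934458429 rms 1.2116028731542836 [('s', 0), ('s', 4), ('s', 1), ('s', 2), ('s', 3)]
('top', 'scene') 7 [0.58626238 0.04903711] deck 127.7068840196122 rms 1.1050383971110964 [('t', 4), ('t', 5), ('s', 0), ('s', 4), ('s', 1), ('s', 2), ('s', 3)]
```

View pics/v4.png

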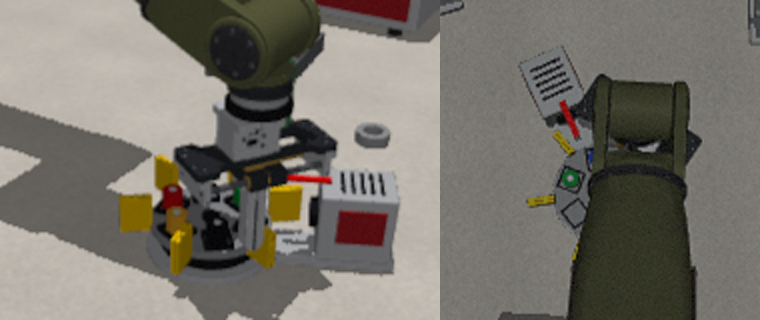

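arm_command(plan=[1,0.01,0.013,0,0.03,1,0.017,0.024,0,0.056,1,0.024,0.038,0,0.085,1,0.03,0.053,0,0.114,1,0.03,0.053,0,0.114,1,0.03,0.053,0,0.114,1,0.02,0.028,0,0.08,1,0.012,0.015,0,0.04,1,0.012,0.015,0,0.04,1,0.012,0.015,0.15,0.04,1,0.012,0.015,0.3,0.04,1,0.012,0.015,0.3,0.04,1,-0.05,-0.3,0.3,0.04,1,-0.1,-0.7,0.3,0.04,1,-0.1,-0.8,0.3,0.04,1,-0.1,-0.8,0.3,0.04,1,-0.1,-0.8,0.3,0.04,1,-0.1,-0.8,0.3,0.04,1,-0.1,-0.8,0.3,0.04])

```text
time_s: 8.55
ee_pos: [0.6288, -0.3317, 0.3846]
eef_rot: [-3.141, 0.0, 2.623]
force: [0.2, -0.1, 0.5]
grip_width: 0.0001
```

```bash
python3 look.py 5 141
```

```text
8.65 [ 0.62870896 -0.33204383  0.38414059] 150.1666142413804 276.39026612623496 0.38372799022539567 [-1.00904778  1.10082188 -1.1060791 ]
('top',) 6 [0.58676301 0.04960417] deck 140.76004925639512 rms 0.17621321852510285 [('t', 3), ('t', 4), ('t', 2), ('t', 5), ('t', 1), ('t', 0)]
('scene',) 2 [0.5852022  0.05003657] deck 140.43365776958083 rms 0.37338595672685837 [('s', 5), ('s', 2)]
('top', 'scene') 8 [0.58602001 0.04951048] deck 140.64187323752742 rms 0.29801171871228244 [('t', 3), ('t', 4), ('t', 2), ('t', 5), ('t', 1), ('t', 0), ('s', 5), ('s', 2)]
blue top 51 [264.56862745 188.94117647] 20.327053076159057 0.05482090085044844
blue scene 109 [305.27522936 204.83486239] 22.613286865474866 0.052283724283855464
```

View pics/v5.png

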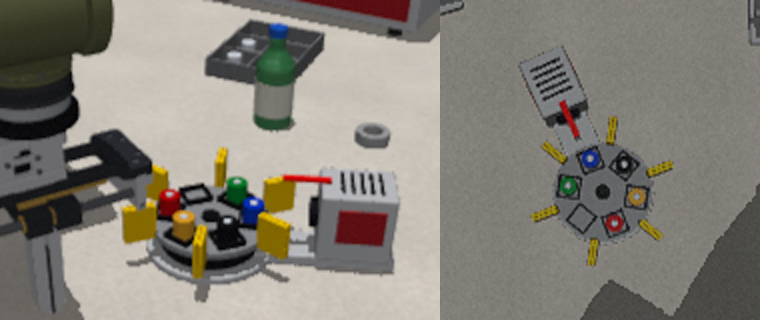

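arm_command(plan=[1,0.057,0.41,0,0,1,0.114,0.826,0,0,1,0.114,0.826,0,0,1,0.114,0.826,0,0,1,0.114,0.826,0,0,1,0.114,0.826,0,0,1,0.114,0.826,0,0,1,0.114,0.826,0,0,1,0.114,0.826,0,0,1,0.114,0.826,0,0,1,0.114,0.826,0,0,1,0.114,0.826,-0.1,0,1,0.114,0.826,-0.2,0,1,0.114,0.826,-0.3,0,1,0.114,0.826,-0.3,0,1,0.114,0.826,-0.3,0,1,0.114,0.826,-0.3,0])

```text
time_s: 10.35
ee_pos: [0.6761, 0.0017, 0.2676]
eef_rot: [3.14, 0.003, 2.625]
force: [0.0, -0.1, 0.2]
grip_width: 0.0008
```

```bash
python3 look.py 6 141|head -1; python3 - <<'E'
from h import *
o=sensors.get_obs();e=o["ee_pos"];yaw=np.degrees(o["eef_rot"][2]);c=np.array([.586,.0493])
for T in(334,337,339,340.5,342,343):
    t=np.radians(T);q=(c+.102*np.array([np.cos(t),np.sin(t)])-e[:2])/.4
    print(f"1, {q[0]:.4f}, {q[1]:.4f}, 0, {(T-180-yaw)/120:.3f},")
E
```

```text
10.45 [0.67588668 0.00195124 0.26715389] 150.40486658241582 332.2215085990993 0.10159488369546361 [ 0.30763316 -0.19605126  0.42487045]
1, 0.0045, 0.0066, 0, 0.030,
1, 0.0100, 0.0187, 0, 0.055,
1, 0.0133, 0.0270, 0, 0.072,
1, 0.0157, 0.0333, 0, 0.084,
1, 0.0178, 0.0396, 0, 0.097,
1, 0.0191, 0.0438, 0, 0.105,
```

arm_command(plan=[1,0.0045,0.0066,0,0.03,1,0.01,0.0187,0,0.055,1,0.0133,0.027,0,0.072,1,0.0157,0.0333,0,0.084,1,0.0178,0.0396,0,0.097,1,0.0178,0.0396,0,0.097,1,0.0178,0.0396,0,0.097,1,0.0178,0.0396,0,0.097])

```text
time_s: 11.25
ee_pos: [0.6826, 0.0179, 0.2646]
eef_rot: [3.142, -0.0, 2.828]
force: [0.3, 0.8, -0.6]
grip_width: 0.0003
```

```bash
python3 look.py 7 143
```

```text
11.35 [0.68263884 0.01789063 0.26456813] 162.03284074340752 341.9949020051837 0.10161502312710494 [-0.15737736  0.0440858   0.18458485]
('top',) 2 [0.58722123 0.05018904] deck 143.47766964836063 rms 0.015652611380230528 [('t', 4), ('t', 5)]
('scene',) 3 [0.59637107 0.05153119] deck 137.0829834930635 rms 0.606083622640155 [('s', 4), ('s', 3), ('s', 2)]
('top', 'scene') 5 [0.59058118 0.05110419] deck 139.74339203565535 rms 1.1456420870719575 [('t', 4), ('t', 5), ('s', 4), ('s', 3), ('s', 2)]
blue scene 69 [304.88405797 206.50724638] 13.853091722799052 0.052418637942873526
```

View pics/v7.png

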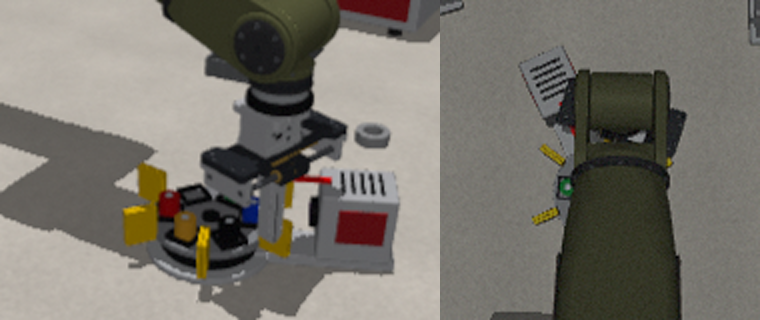

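arm_command(plan=[1,-0.007,-0.018,0,-0.03,1,-0.014,-0.033,0,-0.06,1,-0.014,-0.033,0,-0.06,1,-0.014,-0.033,0.15,-0.06,1,-0.014,-0.033,0.3,-0.06,1,-0.014,-0.033,0.3,-0.06,1,-0.07,-0.3,0.3,-0.06,1,-0.12,-0.7,0.3,-0.06,1,-0.12,-0.9,0.3,-0.06,1,-0.12,-0.9,0.3,-0.06,1,-0.12,-0.9,0.3,-0.06,1,-0.12,-0.9,0.3,-0.06,1,-0.12,-0.9,0.3,-0.06,1,-0.12,-0.9,0.3,-0.06])

```text
time_s: 12.75
ee_pos: [0.633, -0.3476, 0.3837]
eef_rot: [-3.141, -0.001, 2.699]
force: [-0.1, -0.1, -0.0]
grip_width: 0.0006
```

```bash
python3 look.py 8 143; python3 - <<'E'
from fit import *
im={c:cv2.imread(f"pics/{c}8.png") for c in("top","scene")}
b=im["top"][130:240,220:320];cv2.imwrite("pics/z8.png",cv2.resize(b,(545,600),interpolation=2))
p,e,D=fit(im,("top",),143.5);ax=p[:2];sh=p[3:5]
ax=p[:2]
for thr in(90,110,140):
  h=cv2.cvtColor(im["top"],cv2.COLOR_BGR2HSV);H,S,V=h[...,0].astype(int),h[...,1],h[...,2]
  m=(S>thr)&(V>40)&((H<9)|(H>171));pts=[q for q in np.argwhere(m) if 150<q[0]<185 and 240<q[1]<270]
  w=np.array([back(q-sh[::-1],"top",.117)[:2] for q in pts])-ax
  mu=w.mean(0);u=np.linalg.svd(w-mu)[2][0];print(thr,len(w),np.degrees(np.arctan2(mu[1],mu[0])),np.degrees(np.arctan(u[1]/u[0])))
r=vision.silhouettes("head","top");m=r[0]["mask"]
S=4;M=cv2.resize(m.astype(np.uint8),None,fx=S,fy=S,interpolation=0);K,R,t=P("top");best=[]
for a in np.arange(21,28,.25):
  A=np.radians(a);I=np.zeros_like(M)
  for bx in(box(.127,.24,.0375,0,.112,ax,A),box(.09,.15,.005,.112,.12,ax,A),box(.08,.13,.03,0,.01,ax,A)):
    X=(np.array(bx)@R.T+t)@K.T;q=X[:,:2]/X[:,2:]+sh;cv2.fillPoly(I,[np.int32(np.round((cv2.convexHull(q.astype(np.float32))+.5)*S-.5))],1)
  best.append(((I&M).sum()/(I|M).sum(),a))
print(sorted(best)[-5:])
E
```

```text
12.85 [ 0.63450299 -0.34281635  0.38410056] 154.84528186050048 277.0514063252557 0.39510475763819963 [ 0.45775117  1.46570198 -0.56437376]
('top',) 6 [0.58680973 0.04967416] deck 143.1772018273291 rms 0.13769435444439823 [('t', 3), ('t', 4), ('t', 2), ('t', 5), ('t', 1), ('t', 0)]
('scene',) 2 [0.58484073 0.05065163] deck 143.0359441576946 rms 0.41027650755065287 [('s', 5), ('s', 2)]
('top', 'scene') 8 [0.5859704  0.04970189] deck 143.1192360859526 rms 0.30286045597865985 [('t', 3), ('t', 4), ('t', 2), ('t', 5), ('t', 1), ('t', 0), ('s', 5), ('s', 2)]
blue top 55 [263.94545455 189.2       ] 22.567537094914815 0.05479675577666172
blue scene 119 [305.41176471 204.52941176] 24.23955078035316 0.05256008556860066
90 74 23.988996879591006 23.85600198932044
110 70 23.83261288997916 23.64929490650118
140 61 23.952901215638178 23.414830435602425
[(np.float64(0.881763430498675), np.float64(24.75)), (np.float64(0.8833172613307618), np.float64(23.75)), (np.float64(0.8866416257343734), np.float64(24.5)), (np.float64(0.8887440243372446), np.float64(24.0)), (np.float64(0.8903275678809547), np.float64(24.25))]
```

View pics/z8.png

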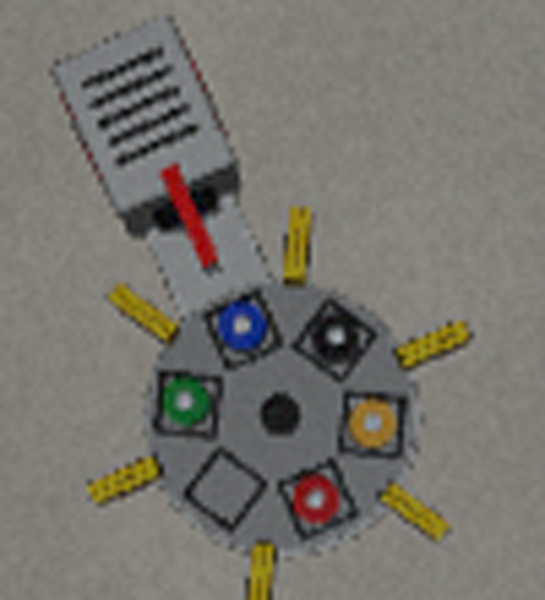

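arm_command(plan=[1,0.057,0.41,0,0,1,0.104,0.862,0,0,1,0.104,0.862,0,0,1,0.104,0.862,0,0,1,0.104,0.862,0,0,1,0.104,0.862,0,0,1,0.104,0.862,0,0,1,0.104,0.862,0,0,1,0.104,0.862,0,0,1,0.104,0.862,0,0,1,0.104,0.862,0,0,1,0.104,0.862,-0.1,0,1,0.104,0.862,-0.2,0,1,0.104,0.862,-0.3,0,1,0.104,0.862,-0.3,0,1,0.104,0.862,-0.3,0,1,0.104,0.862,-0.3,0])

```text
time_s: 14.6
ee_pos: [0.6768, 0.0023, 0.2675]
eef_rot: [3.14, 0.003, 2.702]
force: [-0.6, 0.1, -0.2]
grip_width: 0.0005
```

```bash
python3 look.py 9 143|head -1; python3 - <<'E'
from h import *
o=sensors.get_obs();e=o["ee_pos"];yaw=np.degrees(o["eef_rot"][2]);c=np.array([.586,.0493])
for T in(334,337,340,341.5,343.1):
    t=np.radians(T);q=(c+.1016*np.array([np.cos(t),np.sin(t)])-e[:2])/.4
    print(f"1, {q[0]:.4f}, {q[1]:.4f}, 0, {(T-180-yaw)/120:.3f},")
E
```

```text
14.7 [0.6766163  0.00256884 0.26717747] 154.84479033770575 332.71967440345486 0.1019564335745297 [-0.21701725  0.07658748 -0.62058279]
1, 0.0018, 0.0055, 0, -0.007,
1, 0.0073, 0.0176, 0, 0.018,
1, 0.0121, 0.0300, 0, 0.043,
1, 0.0143, 0.0362, 0, 0.055,
1, 0.0165, 0.0430, 0, 0.069,
```

arm_command(plan=[1,0.0018,0.0055,0,0,1,0.0073,0.0176,0,0.018,1,0.0121,0.03,0,0.043,1,0.0143,0.0362,0,0.055,1,0.0165,0.043,0,0.069,1,0.0165,0.043,0,0.069,1,0.0165,0.043,0,0.069,1,0.0165,0.043,0,0.069])

```text
time_s: 15.5
ee_pos: [0.6828, 0.0198, 0.2646]
eef_rot: [3.142, -0.0, 2.847]
force: [0.0, 0.0, 0.4]
grip_width: 0.0004
```

arm_command(plan=[1,-0.007,-0.018,0,-0.03,1,-0.014,-0.033,0,-0.06,1,-0.014,-0.033,0,-0.06,1,-0.014,-0.033,0.15,-0.06,1,-0.014,-0.033,0.3,-0.06,1,-0.014,-0.033,0.3,-0.06,1,-0.07,-0.3,0.3,-0.06,1,-0.12,-0.7,0.3,-0.06,1,-0.12,-0.9,0.3,-0.06,1,-0.12,-0.9,0.3,-0.06,1,-0.12,-0.9,0.3,-0.06,1,-0.12,-0.9,0.3,-0.06,1,-0.12,-0.9,0.3,-0.06,1,-0.12,-0.9,0.3,-0.06])

```text
time_s: 16.9
ee_pos: [0.6332, -0.3457, 0.3838]
eef_rot: [-3.141, -0.001, 2.718]
force: [0.3, 0.3, -1.0]
grip_width: 0.0004
```

```bash
python3 look.py 10 143
```

```text
17.0 [ 0.63467374 -0.3408651   0.38406815] 155.91466509031315 277.11100534728143 0.3931894433407723 [ 0.62604017 -0.86049345 -0.48457919]
('top',) 6 [0.58667602 0.04952997] deck 144.46261159399137 rms 0.14072742867360974 [('t', 3), ('t', 4), ('t', 2), ('t', 5), ('t', 1), ('t', 0)]
('scene',) 2 [0.58458065 0.05095962] deck 144.20935897413156 rms 0.4264243733852944 [('s', 5), ('s', 2)]
('top', 'scene') 8 [0.5858188  0.04966501] deck 144.36832618512167 rms 0.3181015899442744 [('t', 3), ('t', 4), ('t', 2), ('t', 5), ('t', 1), ('t', 0), ('s', 5), ('s', 2)]
blue top 51 [263.78431373 189.23529412] 23.104766774965405 0.05489661650811523
blue scene 116 [305.59482759 204.31034483] 25.418426291669313 0.053005107940153395
```

View pics/v10.png

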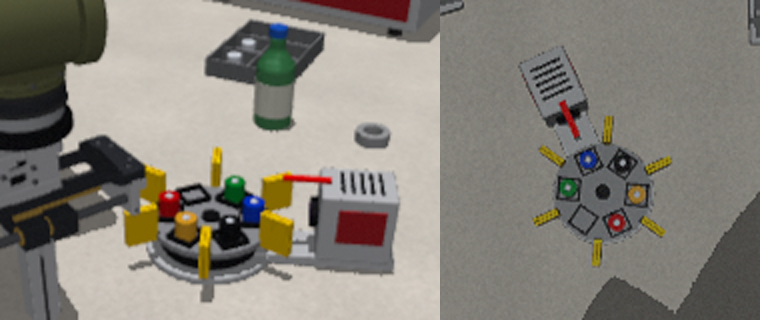

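Deck angle is 144.4°, so the blue nest sits at about 24.3°. The pointer is at about 23.9–24.2°, which is within measurement error. The robot is clear, so I'm handing in.

```bash
python3 -c "
from station import job
print(job.hand_in())"
```

```text
the job is handed in; nothing more can be done
None
```

I stepped the disc about 131° counter-clockwise, and the blue blank now stands in front of the marking head, in line with the red pointer. I used the closed fingertips on the clockwise side of one yellow tab: one long stroke and then three short nudges. After each of the last three I backed off, lifted and moved clear. The job was handed in at about 17 s.

**Alignment:** the last pictures, taken with the arm clear, put the blue nest at 24.2–24.5° from the tab fit. The pointer and head are at about 23.9–24.2°, so the remaining error is about 0.3°, within what I can measure.

**Where checks disagreed:**
- **Blue blank:** its colour spot alone gave 23.1° in the top view and 25.4° in the scene view. Those sit either side of the target, and the blank also has a little play in its nest.
- **Head direction:** the scene view put the pointer at 20.5°. I discarded that because it depends on the pointer's exact height; the top view does not.
- **Disc angle in contact:** while the finger was on the tab the scene view was partly hidden, and its reading was about 6° off. I used it for nothing.

**Rest of the bench:** the other blanks were still upright in their nests in the last pictures. Wrist force readings stayed at about 3 N or less. I planned every path to clear the bystanders but did not measure their positions again afterwards.

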